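Set the turret length stop and butt the channel against it

TASK

With a fingertip, push the three-armed stop turret round until its shortest rod points straight along the track at the yellow channel, leaving the channel back where it is until then. Then push the channel along its track until its end butts against that rod, with the rod still pointing straight at it. Only push, lift nothing out of the track, and leave the other things on the bench where they are.

Things in the scene. Friction and masses are not known exactly. Their poses are not given: they have to be found in the camera images.
- stop_bench: the length-stop fixture, fixed to the bench: a flat steel plate 100 mm (its x) by 360 mm (its y) and 6 mm thick, its y axis along the track. Origin on the bench top, in the middle of the width; the plate runs from y = -200 to y = +160 mm. Two low rails, 10 mm wide, 54 mm apart inside, tops at z = 12 mm, run from y = -198 to y = +24 mm and guide the channel. A scribed line on the plate marks the middle (x = 0) between the track and the turret.
- turret_axis (a point): point on the turret's vertical axis at the height of the rods (30 mm above the bench); in the fixture's frame at x = 0, y = +120 mm. The turret is an aluminium hub 42 mm across with its top at z = 51 mm (counting a cap 22 mm across), carrying three level steel rods 16 mm in diameter (from z = 22 to 38 mm), 120 degrees apart, which reach 56, 72 and 88 mm from the axis. Seen from above, going anticlockwise from the shortest rod come the middle one and then the longest.
- short_rod_tip (a point): centre of the flat end of the shortest rod, 56 mm from the turret axis, 30 mm above the bench. It must come to point from the axis along the fixture's -y.
- stop_turret (a joint): angle of the turret (rad), growing anticlockwise seen from above; 0 (or any full turn) when the shortest rod points along the track at the channel. It turns freely both ways from any start (stops only at -9 and +9 rad), with a dry friction of 0.15 N m that keeps it where it is left.
- channel_front (a point): middle of the channel's end face that looks at the turret, 24 mm above the channel's underside (30 mm above the bench). The channel is a loose yellow steel channel, open side down, 130 mm long, 50 mm wide, 28 mm high, 0.34 kg (varies), lying on the plate between the rails with its length along the track; its top is 34 mm above the bench.
- channel_rear (a point): middle of the channel's other end face (away from the turret), 130 mm from the front one and at the same height; this is the end to push on (dry friction about 2 to 5 N; it stops where it is left), towards the turret (the fixture's +y).
- lock_core_5_mid (a point): lock cylinder with its key, 22x93x14 mm, lying on the far side of the track; its centre, half-way up; to be left alone
- sleeve_2_mid (a point): yellow sleeve (tube, 34 mm across, 55 mm high, upright), on the robot's side of the track; its centre, half-way up; to be left alone
There are look-alikes about, which are no part of the job. Leave any blue, purple or white look-alike of the part that bears channel_front alone.

How it is judged:
By the outcome, as a careful person would: the job done as asked, in the order asked, and still so for the second after the job is handed in, with the robot touching nothing.
It also fails if it takes over 56 s, if anything falls off the work surface, if the arm or the gripper's body presses on something with over 40 N, if the wrist force passes 120 N, or if a joint passes its speed limit or range.

ROBOT

A 6-joint arm with a two-finger parallel gripper is mounted at the origin on a cart in front of the work surface, level with it; the furniture and walls round the work are solid. World frame = base frame: x ahead of the robot, y to its left, z up, the work surface at z = 0. Lengths are in mm, angles in rad, forces in N, time in s.
With the tool pointing down it reaches from about 325 to 900 mm from the base axis. Payload 6.1 kg.
Tool frame: the origin (TCP) lies on the mounting face of the last link; the fingertips stand 182 mm ahead of it and the grasp point (between the pads) lies 164 mm ahead of it (robot.tip_reach is the distance from the TCP to the fingertips, in mm); x points along the fingers, z is the direction in which the jaws open and shut, and the axes are right-handed (so a half turn about x gives the same grasp; the last joint's range is limited). The gripper opens to 87 mm and grips with 3 to 60 N. Pads are 19 mm wide; open, the fingers measure 117 mm over their backs; the gripper's body (75 mm by 190 mm) begins 51 mm behind the grasp point.
Start: joints at [-1.445, 0.22, 1.526, -0, 1.395, -0.126], TCP at [155.711, -605.286, 404.738] pointing down, gripper open.
Joint ranges: [-2.98, 2.98], [-0.91, 2.08], [0.09, 2.57], [-1.24, 4.39], [0.2, 2.65], [-2.68, 2.68]. Speed limits (rad/s): [2.57, 2.57, 3.01, 3.14, 3.14, 3.14].

INTERFACE

Orientations are given as a 3x3 rotation matrix whose columns are the frame's x, y, z axes.
In Python, from workcell import get_state, cams, robot gives the robot as it stands.
- The arm moves only by the shell command python3 -m crank 'ROWS'. ROWS is JSON, a list of rows, each an object with "travel": the shift along the tool's x, y, z in mm, a list of three; "roll": the turn about the tool's x in degrees; "gripper": the finger opening in mm, from 0 to 87. In form: [{"travel": [tx, ty, tz], "roll": roll, "gripper": gripper}, ...]. A call has 1 to 5 rows; each row shifts and turns the pose as measured when the row begins, along the tool's axes as they then stand; what a row does not reach is not made up. A row lasts 1/10 s, in which the tool goes at most 50 mm and 8.59 degrees, less where a joint would pass 70% of its speed; a pose out of reach is approached as far as the arm can. A call with a gripper value outside its range is refused whole. The fingers move at their own pace and stop on an object; the grip force is fixed at half the most. Time passes only in rows, so rows that do not move let the fingers close. It gives the time, the measured TCP pose, the force and the opening at its end, in the units of the state.
- get_state(): the state, without advancing time (a new reading comes with each control period).
- cams.snapshot(name): name is "scene" or "top" or "wrist"; returns the picture (480x640x3 uint8, red, green, blue); there is no depth.
- cams.calibration(name): a dict with "fx", "fy", "cx", "cy" (pixels), "R" (3x3) and "t" (3): a world point X has camera coordinates R X + t; the wrist camera has in their place "hand_eye" (4x4, takes a point from camera to tool coordinates, whose origin is the TCP and whose axes are the tool frame's). Camera axes: x right, y down, z forward; pixel columns grow to the right and rows downward; lengths in mm; the calibration is good to about 2 mm. A picture is of the moment at which its call begins: read the wrist's pose just before it. calibration takes no time and is no camera call.
- robot.job_done(): hands the job in, once; it reports no verdict.
The state is a dict: "time": time; "joint_pos": joint angles; "qd": joint speeds; "joint_efforts": joint torques, N m; "position": TCP position; "ee_rot": TCP orientation; "force": force on the tool from outside, world axes, zero at the start; "wrist_torque": the same for the moment, N m; "opening": finger opening in mm.
Only numpy, scipy, OpenCV 4.12 (cv2) and the standard library are available. Lean on these libraries where they do the work, as an engineer would, in place of code of your own. Each camera call takes 0.05 s, during which the arm holds its last target.

## Working session

There is one attempt and no reset: what is moved stays moved. The work goes in short steps, Python scripts to look and compute and a shell command to move; the robot and the scene stay as the last step left them, time stands still between calls to the robot, and variables do not carry over. Pictures are saved under pics/ and viewed, and the job is handed in when it is done.

```bash
ls; mkdir -p pics; python3 - <<'E'
from workcell import get_state,cams,robot
import cv2,numpy as np
s=get_state();print(s)
for n in("scene","top"):
    im=cams.snapshot(n);cv2.imwrite(f"pics/{n}0.png",im[:,:,::-1]);c=cams.calibration(n);print(n,c)
print(cams.calibration("wrist"))
E
```

```text
pics
{'time': 0.0, 'joint_pos': array([-1.44510836e+00,  2.21220053e-01,  1.52759968e+00, -5.22213956e-06,
        1.39467991e+00, -1.26088592e-01]), 'qd': array([-0.00021557, -0.00187526, -0.00015169, -0.00062255, -0.00013268,
        0.00161038]), 'joint_efforts': array([ 3.07329967e-03, -4.94604170e+01, -3.87377536e+01,  7.00340001e-02,
        5.72770613e-02, -1.41222408e-04]), 'position': array([ 155.67211072, -605.0300837 ,  403.64672452]), 'ee_rot': array([[-2.44155631e-04,  9.68471164e-01,  2.49125560e-01],
       [ 1.89130012e-03,  2.49125569e-01, -9.68469346e-01],
       [-9.99998182e-01,  2.34713957e-04, -1.89249504e-03]]), 'force': array([-0.11022637, -0.53824683,  0.31227023]), 'wrist_torque': array([-0.01006632,  0.01887075,  0.02441584]), 'opening': 87.38422664591278}
scene {'fx': 499.36403803898787, 'fy': 499.36403803898787, 'cx': 327.50184292248525, 'cy': 241.02736904009615, 'R': array([[-0.76287901, -0.64646142,  0.01016111],
       [-0.37504318,  0.42967153, -0.82141645],
       [ 0.5266481 , -0.63045223, -0.57023834]]), 't': array([431.09089995, 315.51957923, 588.61777992])}
top {'fx': 440.8179687167376, 'fy': 440.8179687167376, 'cx': 322.31681437621205, 'cy': 238.28043446909572, 'R': array([[-1.86841496e-04, -9.99746158e-01,  2.25296490e-02],
       [-9.83288763e-01, -3.91791029e-03, -1.82010598e-01],
       [ 1.82052666e-01, -2.21871579e-02, -9.83038431e-01]]), 't': array([-86.32391691, 619.38274202, 864.75062423])}
{'fx': 418.3526901292, 'fy': 418.3526901292, 'cx': 315.7660997967848, 'cy': 239.1128325295634, 'hand_eye': array([[ 2.73813023e-04, -2.61408252e-01,  9.65228289e-01,
         1.87267149e+01],
       [-9.33787693e-04, -9.65227972e-01, -2.61407901e-01,
         7.22513579e+01],
       [ 9.99999527e-01, -8.29741410e-04, -5.08391797e-04,
        -2.58535918e-01],
       [ 0.00000000e+00,  0.00000000e+00,  0.00000000e+00,
         1.00000000e+00]])}
```

View pics/scene0.png

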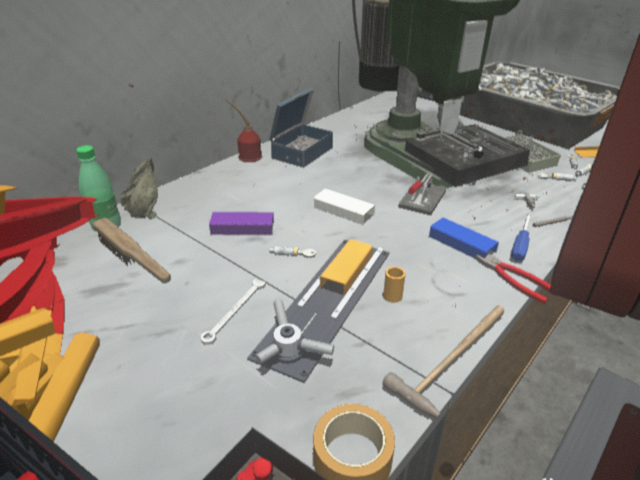

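View pics/top0.png

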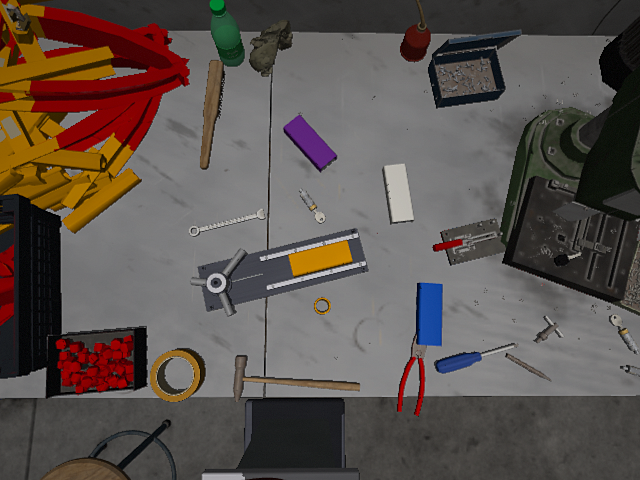

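Candidates for the channel are the yellow one on the grey plate at top px (320,258), purple (310,142), white (398,192) and blue (429,313). The loose yellow bars at (100,170) are scrap. The one on the plate, between the rails, fits the description. Next is a close crop.

```bash
cat > h.py <<'E'
import numpy as np,cv2
from workcell import get_state,cams,robot
def cast(n,px,z,st=None):
    c=cams.calibration(n)
    d=np.array([(px[0]-c['cx'])/c['fx'],(px[1]-c['cy'])/c['fy'],1.])
    if n=='wrist':
        H=c['hand_eye'];R=st['ee_rot'];o=R@H[:3,3]+st['position'];d=R@H[:3,:3]@d
    else:
        R=c['R'];o=-R.T@c['t'];d=R.T@d
    return o+d*(z-o[2])/d[2]
def proj(n,X,st=None):
    c=cams.calibration(n)
    X=np.array(X,float)
    if n=='wrist':
        H=c['hand_eye'];p=st['ee_rot'].T@(X-st['position']);p=H[:3,:3].T@(p-H[:3,3])
    else: p=c['R']@X+c['t']
    return np.array([c['cx']+c['fx']*p[0]/p[2],c['cy']+c['fy']*p[1]/p[2]])
E
python3 - <<'E'
from h import *
t=cv2.imread('pics/top0.png');s=cv2.imread('pics/scene0.png')
cv2.imwrite('pics/topc.png',cv2.resize(t[220:330,185:385],None,fx=4,fy=4,interpolation=cv2.INTER_CUBIC))
cv2.imwrite('pics/scenec.png',cv2.resize(s[230:390,240:400],None,fx=3.7,fy=3.7,interpolation=cv2.INTER_CUBIC))
E
```

```text
(no output)
```

View pics/topc.png

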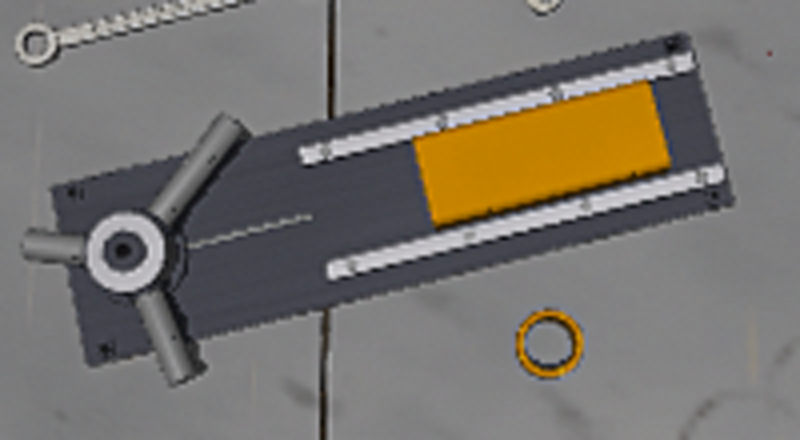

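View pics/scenec.png

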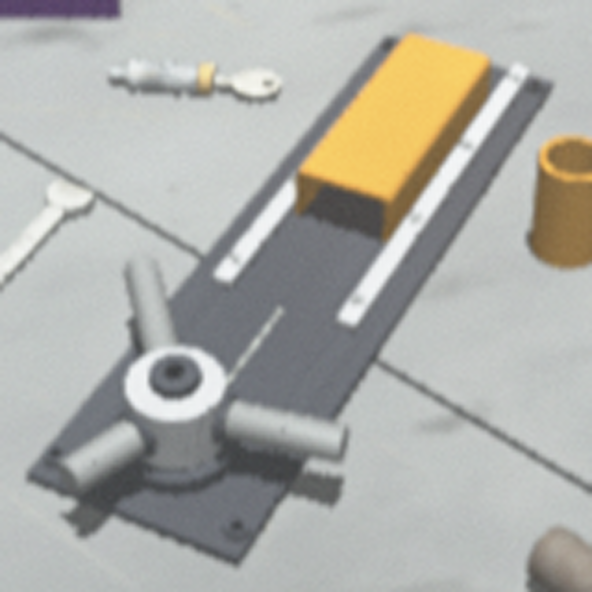

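```bash
python3 - <<'E'
from h import *
f=lambda x,y:(x/4+185-.375,y/4+220-.375)
C=cast('top',f(123,250),51)
print('hub',C, 'scene', cast('scene',(240+174/3.7,230+374/3.7),51))
for n,p in dict(left=(24,245),ur=(234,128),low=(182,373)).items():
    P=cast('top',f(*p),30);d=(P-C)[:2];print(n,P,np.hypot(*d),np.degrees(np.arctan2(d[1],d[0])))
for n,p in dict(left=(70,470),ur=(143,272),low=(338,440)).items():
    P=cast('scene',(240+p[0]/3.7,230+p[1]/3.7),30);d=(P-C)[:2];print('scene',n,P,np.hypot(*d),np.degrees(np.arctan2(d[1],d[0])))
pl={k:cast('top',f(*p),6) for k,p in dict(A=(52,187),B=(88,366),Cc=(734,206),D=(692,33)).items()}
print(pl)
for k,p in dict(FL=(415,142),FR=(434,229),RR=(670,166),RL=(650,82)).items(): print(k,cast('top',f(*p),34))
a=(pl['A']+pl['B'])/2;b=(pl['Cc']+pl['D'])/2
u=(a-b)[:2];print('len',np.hypot(*u),'ydir',u/np.hypot(*u),np.degrees(np.arctan2(u[1],u[0])))
u/=np.hypot(*u);print('axis pred',a[:2]-40*u)
print('sleeve',cast('top',f(549,343),55))
# scribe/rails
for k,p in dict(r1=(302,156),r2=(692,62),r3=(330,271),r4=(722,174)).items(): print(k,cast('top',f(*p),12))
# hammer
E
```

```text
hub [528.10878635 134.9830404   51.        ] scene [527.88093502 138.74763811  51.        ]
left [532.40629256 191.5166894   30.        ] 56.69675500885138 85.65291949437686
ur [595.03073576  83.44225818  30.        ] 84.46892650372601 -37.60211914441895
low [465.99527788 106.22587743  30.        ] 68.44751534359636 -155.15692035973325
scene left [537.30544788 189.41681941  30.        ] 55.20520700202139 80.41035926797657
scene ur [598.15211175  87.28177702  30.        ] 84.74360129800364 -34.255846058358244
scene low [466.84659629 107.46122222  30.        ] 67.16030380394437 -155.8081718774568
{'A': array([565.98252502, 184.67831076,   6.        ]), 'B': array([470.04036422, 160.69089177,   6.        ]), 'Cc': array([ 556.47271315, -186.54644362,    6.        ]), 'D': array([ 653.01534688, -164.9594382 ,    6.        ])}
FL [587.19669322 -13.40705026  34.        ]
FR [540.87502762 -24.05690874  34.        ]
RR [ 574.70741945 -149.21642527   34.        ]
RL [ 620.1383974  -139.02139766   34.        ]
len 359.06999618976454 ydir [-0.24154785  0.97038891] 103.97791370895024
axis pred [527.6733586  133.86904487]
sleeve [480.74071422 -84.29389751  55.        ]
r1 [582.53176512  48.9958244   12.        ]
r2 [ 635.41983037 -164.09020142   12.        ]
r3 [520.30242374  32.41952686  12.        ]
r4 [ 573.30317679 -179.55978818   12.        ]
```

The close crop confirms the yellow channel between the rails. The axis is at about (528,135), the track's +y runs at 104°, and the shortest rod points to about 84°. It has to turn about 160° clockwise. I'll push the longest rod (now at -36°) round on the near side of the turret. First I move over with the fingers closed.

```bash
for i in 1 2 3; do python3 -m crank '[{"travel":[0,34,-34.5],"roll":0,"gripper":0},{"travel":[0,34,-34.5],"roll":0,"gripper":0},{"travel":[0,34,-34.5],"roll":0,"gripper":0},{"travel":[0,34,-34.5],"roll":0,"gripper":0},{"travel":[0,34,-34.5],"roll":0,"gripper":0}]'; done
```

```text
time: 0.6
position: [277.3, -393.1, 399.2]
ee_rot: [[-0.002, 0.971, 0.24], [0.007, 0.24, -0.971], [-1.0, -0.001, -0.008]]
force: [0.4, 0.2, 0.1]
opening: 54.9
time: 1.1
position: [402.3, -176.5, 399.1]
ee_rot: [[-0.002, 0.971, 0.237], [0.008, 0.237, -0.971], [-1.0, -0.0, -0.009]]
force: [0.2, 0.7, 0.4]
opening: 14.8
time: 1.6
position: [527.6, 40.1, 399.9]
ee_rot: [[-0.002, 0.971, 0.238], [0.007, 0.238, -0.971], [-1.0, -0.0, -0.008]]
force: [0.8, 0.1, 0.0]
opening: 0.4
```

```bash
python3 -m crank '[{"travel":[0,27,-26.5],"roll":0,"gripper":0},{"travel":[0,27,-26.5],"roll":0,"gripper":0},{"travel":[0,27,-26.5],"roll":0,"gripper":0},{"travel":[0,0,0],"roll":0,"gripper":0}]'
python3 - <<'E'
from h import *
s=get_state();im=cams.snapshot('wrist')[:,:,::-1];cv2.imwrite('pics/w1.png',im)
print(s['position'],s['ee_rot'].round(4).tolist())
print(proj('wrist',s['position']+s['ee_rot'][:,0]*182,s),proj('wrist',[528,135,51],s))
np.savez('w1.npz',**{k:s[k] for k in('position','ee_rot')})
E
```

```text
time: 2.0
position: [589.8, 146.7, 397.9]
ee_rot: [[-0.005, 0.97, 0.244], [0.009, 0.244, -0.97], [-1.0, -0.002, -0.009]]
force: [-0.5, 0.2, -0.4]
opening: 0.6
[589.76029534 146.74951337 397.90736868] [[-0.0045, 0.9697, 0.2443], [0.0086, 0.2444, -0.9696], [-1.0, -0.0023, -0.0094]]
[316.67921991 303.23875876] [315.83875922 291.05903045]
```

View pics/w1.png

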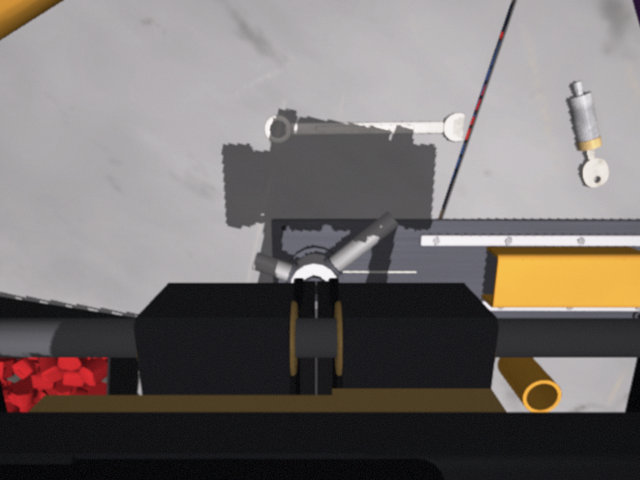

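```bash
python3 -m crank '[{"travel":[48,0,0],"roll":0,"gripper":0},{"travel":[48,0,0],"roll":0,"gripper":0},{"travel":[48,0,0],"roll":0,"gripper":0},{"travel":[48,0,0],"roll":0,"gripper":0},{"travel":[0,0,0],"roll":0,"gripper":0}]'
python3 - <<'E'
from h import *
s=get_state();im=cams.snapshot('scene')[:,:,::-1];cv2.imwrite('pics/s1.png',cv2.resize(im[200:400,200:440],None,fx=3,fy=3))
print(s['position']+s['ee_rot'][:,0]*182)
E
```

```text
time: 2.55
position: [587.2, 142.5, 202.4]
ee_rot: [[-0.002, 0.97, 0.242], [0.005, 0.242, -0.97], [-1.0, -0.001, -0.006]]
force: [-1.3, -0.4, -1.3]
opening: 0.6
[586.81670743 143.48067809  20.36592991]
```

View pics/s1.png

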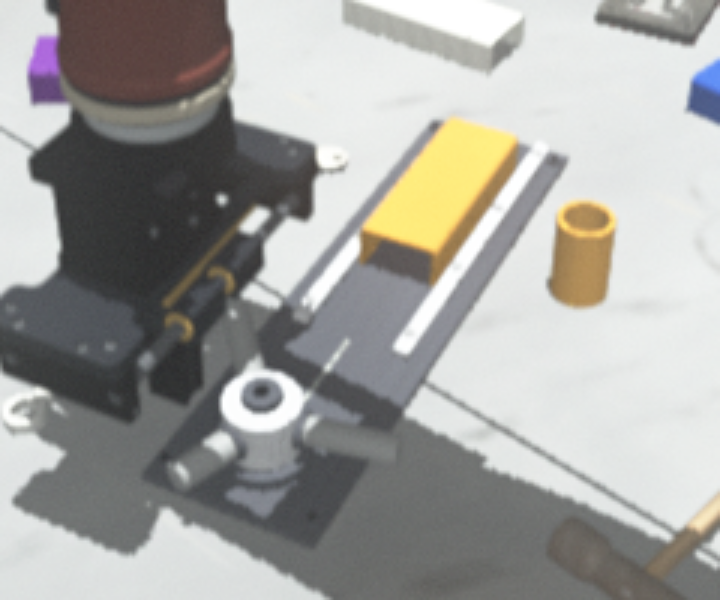

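The closed finger is down in the gap between the short rod and the long rod, so I can push the long rod clockwise.

```bash
cat > st.py <<'E'
from h import *
s=get_state();t=s['position']+s['ee_rot'][:,0]*182
C=np.array([528,135]);u=np.array([-.2415,.9704]);x=np.array([.9704,.2415])
d=t[:2]-C;print('tip',t.round(1),'rel axis fixture',(d@x).round(1),(d@u).round(1),'F',s['force'].round(1),'t',s['time'])
E
python3 -m crank '[{"travel":[0,-1,24],"roll":0,"gripper":0},{"travel":[0,-13,15],"roll":0,"gripper":0},{"travel":[0,-15,11],"roll":0,"gripper":0},{"travel":[0,-15,5],"roll":0,"gripper":0},{"travel":[0,-15,2],"roll":0,"gripper":0}]'; python3 st.py
```

```text
time: 3.1
position: [552.9, 69.5, 223.5]
ee_rot: [[0.031, 0.97, 0.241], [0.008, 0.241, -0.971], [-0.999, 0.032, -0.0]]
force: [-0.1, 0.6, -0.1]
opening: 0.5
tip [558.5  71.   41.6] rel axis fixture 14.2 -69.5 F [-0.1  0.6 -0.1] t 3.1
```

```bash
python3 - <<'E'
from h import *
s=get_state();print(s['joint_pos'].round(3),s['force'].round(1),s['wrist_torque'].round(2))
im=cams.snapshot('scene')[:,:,::-1];cv2.imwrite('pics/s2.png',cv2.resize(im[200:400,200:440],None,fx=3,fy=3))
E
python3 st.py
```

```text
[-0.019  0.253  1.856  0.01   1.002  1.303] [-0.1  0.6 -0.1] [ 0.02 -0.02 -0.07]
tip [556.8  70.5  41.5] rel axis fixture 12.4 -69.6 F [ 1.5 -0.7 -1.1] t 3.15
```

View pics/s2.png

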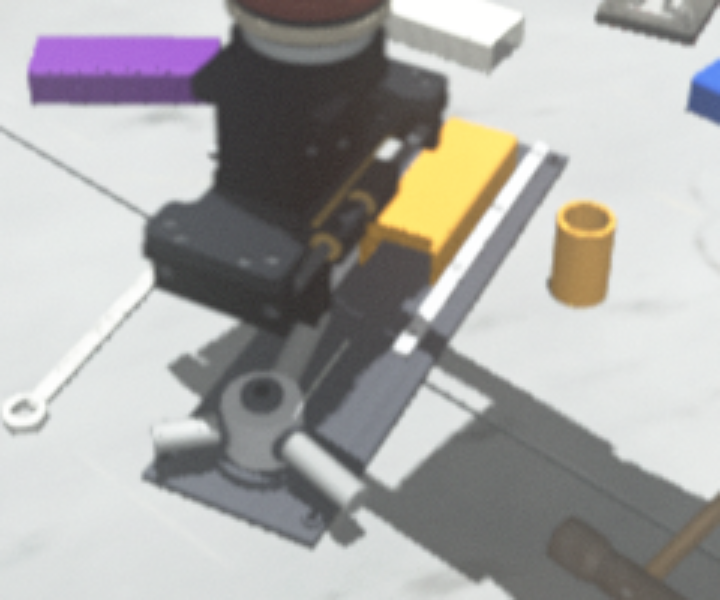

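```bash
python3 -m crank '[{"travel":[0,0,0],"roll":0,"gripper":0}]'; python3 st.py; python3 - <<'E'
from h import *
C=np.array([528,135])
for p in((155,435),(352,492)):
    P=cast('scene',(200+p[0]/3,200+p[1]/3),30);d=P[:2]-C;print(P,np.hypot(*d),np.degrees(np.arctan2(d[1],d[0]))-14)
im=cams.snapshot('wrist')[:,:,::-1];cv2.imwrite('pics/w2.png',im)
E
```

```text
time: 3.25
position: [552.1, 68.5, 226.5]
ee_rot: [[0.034, 0.97, 0.24], [0.007, 0.24, -0.971], [-0.999, 0.034, 0.001]]
force: [-0.2, -0.4, -0.2]
opening: 0.4
tip [558.2  69.8  44.6] rel axis fixture 13.5 -70.5 F [-0.2 -0.4 -0.2] t 3.25
[563.05635488 180.10671512  30.        ] 57.12760949468937 38.146111163469214
[463.45963704 143.24285861  30.        ] 65.06460765464264 158.72179508218525
```

View pics/w2.png

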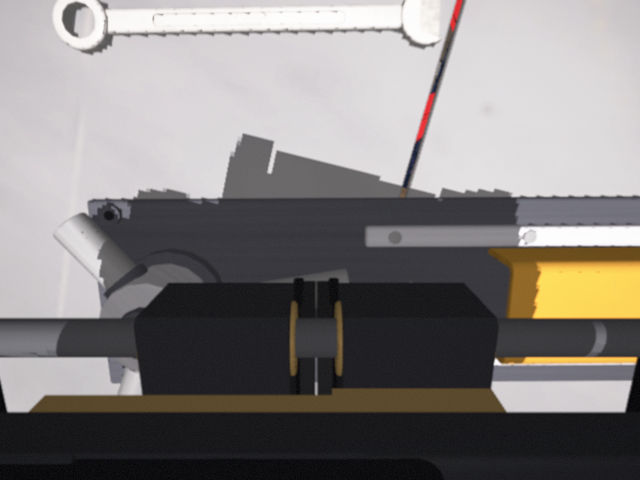

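The finger rode up over the rod after about 32° of turning. The rod is now at about -82° in the fixture frame and nothing else was disturbed. I'll reseat the finger lower and push more slowly.

```bash
python3 -m crank '[{"travel":[0,18,-4],"roll":0,"gripper":0},{"travel":[0,18,-4],"roll":0,"gripper":0},{"travel":[0,0,0],"roll":0,"gripper":0}]'; python3 st.py;  python3 -m crank '[{"travel":[14,0,0],"roll":0,"gripper":0},{"travel":[15,0,0],"roll":0,"gripper":0},{"travel":[0,0,0],"roll":0,"gripper":0}]'; python3 st.py
```

```text
time: 3.6
position: [589.5, 85.4, 233.9]
ee_rot: [[0.043, 0.97, 0.24], [0.007, 0.239, -0.971], [-0.999, 0.044, 0.003]]
force: [-0.4, -0.0, -0.8]
opening: 0.5
tip [597.4  86.8  52. ] rel axis fixture 55.7 -63.5 F [-0.4 -0.  -0.8] t 3.6
time: 3.9
position: [590.9, 85.7, 203.5]
ee_rot: [[0.044, 0.97, 0.241], [0.007, 0.24, -0.971], [-0.999, 0.045, 0.004]]
force: [-0.9, 0.9, 0.2]
opening: -0.0
tip [599.   87.   21.7] rel axis fixture 57.3 -63.7 F [-0.9  0.9  0.2] t 3.9
```

```bash
python3 -m crank '[{"travel":[6,-8,0],"roll":0,"gripper":0},{"travel":[0,-8,0],"roll":0,"gripper":0},{"travel":[0,-6,0],"roll":0,"gripper":0}]'; python3 st.py;  python3 -m crank '[{"travel":[0,-6,0],"roll":0,"gripper":0},{"travel":[0,-6,0],"roll":0,"gripper":0}]'; python3 st.py
```

```text
time: 4.2
position: [567.2, 79.8, 194.0]
ee_rot: [[0.041, 0.97, 0.24], [0.007, 0.24, -0.971], [-0.999, 0.041, 0.003]]
force: [2.5, -0.6, 1.1]
opening: 0.4
tip [574.6  81.1  12.1] rel axis fixture 32.2 -63.6 F [ 2.5 -0.6  1.1] t 4.2
time: 4.4
position: [555.1, 76.3, 194.4]
ee_rot: [[0.044, 0.97, 0.24], [0.006, 0.24, -0.971], [-0.999, 0.044, 0.004]]
force: [4.0, -2.2, -1.3]
opening: 0.2
tip [563.2  77.5  12.5] rel axis fixture 20.2 -64.3 F [ 4.  -2.2 -1.3] t 4.4
```

```bash
python3 -m crank '[{"travel":[-0.5,-7,0],"roll":0,"gripper":0},{"travel":[0,-7,0],"roll":0,"gripper":0},{"travel":[0,-7,0],"roll":0,"gripper":0}]'; python3 st.py;  python3 -m crank '[{"travel":[0,-7,-1],"roll":0,"gripper":0},{"travel":[0,-7,-2],"roll":0,"gripper":0},{"travel":[0,-7,-2],"roll":0,"gripper":0}]'; python3 st.py
```

```text
time: 4.7
position: [534.0, 71.1, 195.4]
ee_rot: [[0.049, 0.97, 0.24], [0.008, 0.239, -0.971], [-0.999, 0.049, 0.004]]
force: [3.2, 1.4, -0.2]
opening: 0.4
tip [542.9  72.5  13.6] rel axis fixture -0.7 -64.3 F [ 3.2  1.4 -0.2] t 4.7
time: 5.0
position: [511.3, 70.8, 195.2]
ee_rot: [[0.051, 0.97, 0.239], [0.008, 0.239, -0.971], [-0.999, 0.052, 0.005]]
force: [3.2, 0.7, 0.3]
opening: 0.4
tip [520.6  72.2  13.5] rel axis fixture -22.4 -59.1 F [3.2 0.7 0.3] t 5.0
```

```bash
python3 -m crank '[{"travel":[0,-6.5,-2],"roll":0,"gripper":0},{"travel":[0,-6,-5],"roll":0,"gripper":0},{"travel":[0,-6,-6],"roll":0,"gripper":0}]'; python3 st.py;  python3 -m crank '[{"travel":[0,-6,-6],"roll":0,"gripper":0},{"travel":[0,-5,-6],"roll":0,"gripper":0}]'; python3 st.py
python3 - <<'E'
from h import *
im=cams.snapshot('scene')[:,:,::-1];cv2.imwrite('pics/s3.png',cv2.resize(im[200:400,200:440],None,fx=3,fy=3))
E
```

```text
time: 5.3
position: [488.6, 78.9, 194.4]
ee_rot: [[0.052, 0.97, 0.239], [0.007, 0.239, -0.971], [-0.999, 0.052, 0.006]]
force: [2.8, -0.4, 0.9]
opening: 0.8
tip [498.   80.1  12.7] rel axis fixture -42.4 -46.0 F [ 2.8 -0.4  0.9] t 5.3
time: 5.5
position: [473.5, 88.5, 193.6]
ee_rot: [[0.051, 0.97, 0.239], [0.006, 0.239, -0.971], [-0.999, 0.051, 0.006]]
force: [1.8, -1.5, 0.6]
opening: 0.3
tip [482.8  89.7  11.8] rel axis fixture -54.8 -33.1 F [ 1.8 -1.5  0.6] t 5.5
```

View pics/s3.png

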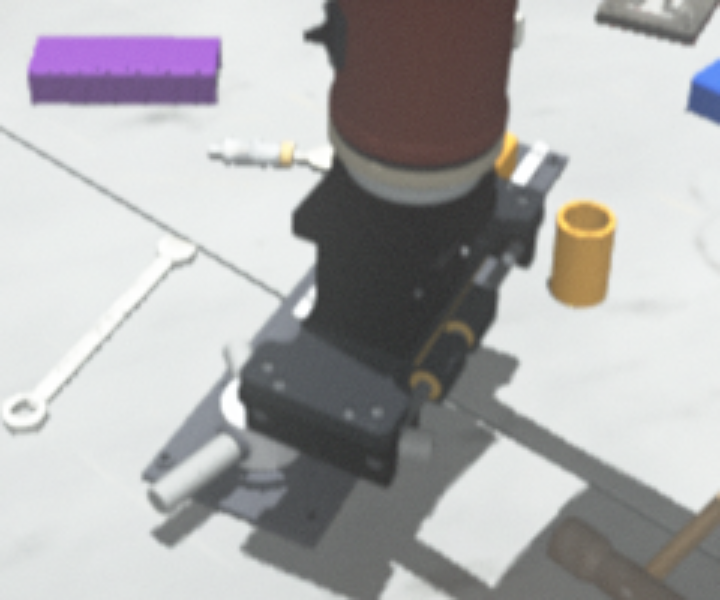

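```bash
python3 -m crank '[{"travel":[-2,-4,-6],"roll":0,"gripper":0},{"travel":[-1,-3,-6],"roll":0,"gripper":0},{"travel":[0,-2,-6],"roll":0,"gripper":0},{"travel":[0,0,0],"roll":0,"gripper":0}]'; python3 st.py
python3 - <<'E'
from h import *
im=cams.snapshot('scene')[:,:,::-1];cv2.imwrite('pics/s4.png',cv2.resize(im[200:400,200:440],None,fx=3,fy=3))
C=np.array([528,135])
im=cams.snapshot('wrist')[:,:,::-1];cv2.imwrite('pics/w4.png',im)
E
```

```text
time: 5.95
position: [457.1, 106.0, 195.2]
ee_rot: [[0.047, 0.97, 0.24], [0.006, 0.24, -0.971], [-0.999, 0.047, 0.006]]
force: [0.4, -1.5, -0.2]
opening: 0.6
tip [465.6 107.   13.4] rel axis fixture -67.3 -12.1 F [ 0.4 -1.5 -0.2] t 5.95
```

View pics/s4.png

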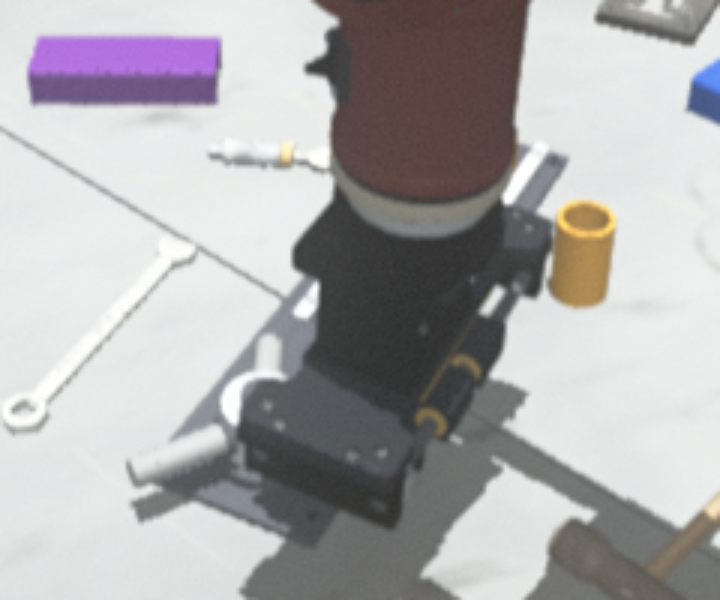

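View pics/w4.png

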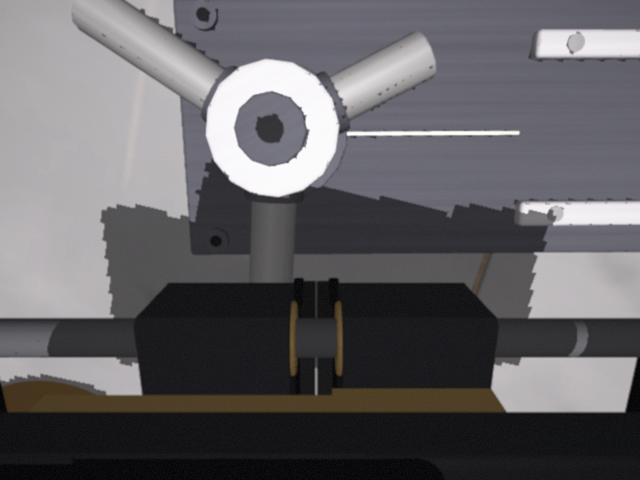

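```bash
cat > ang.py <<'E'
from h import *
import sys
def ang(p,q,z,s):
    a=cast('wrist',p,z,s);b=cast('wrist',q,z,s);d=(b-a)[:2];return np.degrees(np.arctan2(d[1],d[0])),a,b
E
python3 - <<'E'
from ang import *
s=get_state()
print('rod',ang((335,100),(425,52),30,s)); print('up',ang((325,80),(415,33),30,s)); print('lo',ang((345,120),(435,72),30,s))
print('line',ang((348,133),(519,133),6,s)); print('cap',cast('wrist',(271,128),51,s)); print('long',ang((273,200),(272,280),30,s)); print('mid',ang((213,92),(88,8),30,s))
E
```

```text
rod (np.float64(-49.05625759122729), array([545.00553642, 119.99349301,  30.        ]), array([567.02545169,  94.61218843,  30.        ]))
up (np.float64(-49.81529555506357), array([550.44383512, 124.8829244 ,  30.        ]), array([571.83911994,  99.55130986,  30.        ]))
lo (np.float64(-48.77480131134704), array([539.45768051, 115.00556161,  30.        ]), array([561.81840666,  89.48576477,  30.        ]))
line (np.float64(-76.14992968162166), array([536.67154625, 111.2064487 ,   6.        ]), array([553.20245733,  44.15763053,   6.        ]))
cap [530.38418322 136.98204454  51.        ]
long (np.float64(-168.13644179736974), array([506.50003345, 133.08237419,  30.        ]), array([477.0640081 , 126.89878169,  30.        ]))
mid (np.float64(70.3714716508429), array([537.57853224, 160.88423755,  30.        ]), array([553.40549383, 205.26157595,  30.        ]))
```

```bash
python3 -m crank '[{"travel":[0,0,-6],"roll":0,"gripper":0},{"travel":[0,0,-6],"roll":0,"gripper":0},{"travel":[0,1,-6],"roll":0,"gripper":0},{"travel":[0,0,0],"roll":0,"gripper":0}]'; python3 st.py
python3 - <<'E'
from h import *
im=cams.snapshot('wrist')[:,:,::-1];cv2.imwrite('pics/w5.png',im)
E
```

```text
time: 6.45
position: [453.9, 124.2, 195.0]
ee_rot: [[0.046, 0.97, 0.239], [0.005, 0.239, -0.971], [-0.999, 0.045, 0.006]]
force: [0.1, -1.0, 0.8]
opening: 0.8
tip [462.2 125.1  13.1] rel axis fixture -66.3 6.3 F [ 0.1 -1.   0.8] t 6.45
```

View pics/w5.png

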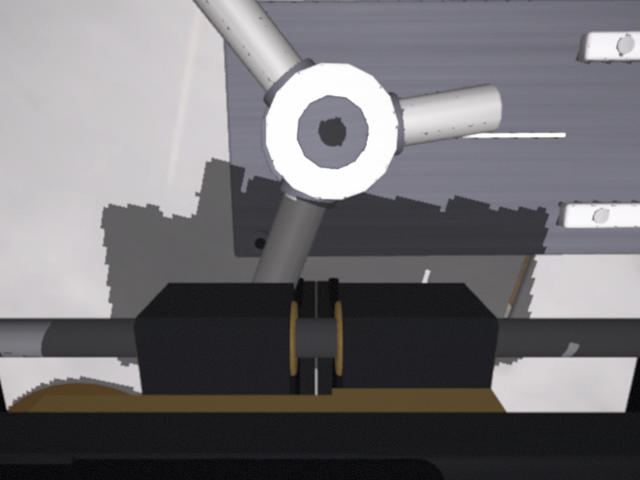

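```bash
python3 - <<'E'
from ang import *
s=get_state()
im=cv2.imread('pics/w5.png')
cv2.imwrite('pics/w5c.png',cv2.resize(im[60:170,370:570],None,fx=4,fy=4,interpolation=cv2.INTER_CUBIC))
print('up',ang((403,97),(485,87),30,s)[0]); print('lo',ang((403,145),(490,132),30,s)[0]);print('mid',ang((403,121),(488,109),30,s)[0])
print('line',ang((500,134.5),(565,135.5),6,s)[0]); print('rail',ang((565,207),(640,207),12,s)[0]);print('cap',cast('wrist',(332,131),51,s))
E
```

```text
up -69.51551724365925
lo -67.86340866316685
mid -68.3973700320477
line -77.04669563327208
rail -76.24985569618487
cap [530.33671791 137.32490219  51.        ]
```

View pics/w5c.png

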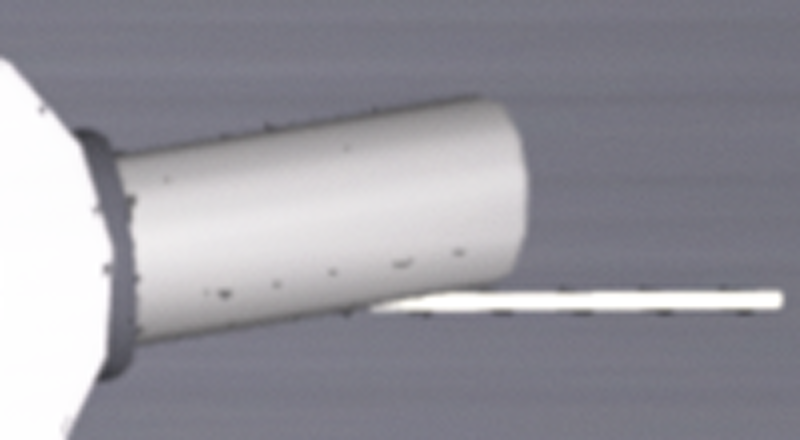

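```bash
python3 -m crank '[{"travel":[0,0,-4],"roll":0,"gripper":0},{"travel":[0,0,-3],"roll":0,"gripper":0},{"travel":[0,0,0],"roll":0,"gripper":0}]'; python3 st.py
cat > look.py <<'E'
from ang import *
import sys
n=sys.argv[1]
s=get_state()
im=cams.snapshot('wrist')[:,:,::-1].copy();cv2.imwrite(f'pics/{n}.png',im)
# where cap is
g=cv2.cvtColor(im,cv2.COLOR_BGR2GRAY)
c=proj('wrist',[530.3,137.2,51],s);x0=int(c[0])+50;y0=int(c[1])-80
x0=max(0,min(x0,440));y0=max(0,y0)
print('crop origin',x0,y0,'cap',c)
cv2.imwrite(f'pics/{n}c.png',cv2.resize(im[y0:y0+140,x0:x0+200],None,fx=4,fy=4,interpolation=cv2.INTER_CUBIC))
np.savez(n+'.npz',**{k:s[k] for k in('position','ee_rot')})
E
python3 look.py w6
```

```text
time: 6.8
position: [452.2, 131.2, 194.7]
ee_rot: [[0.046, 0.97, 0.239], [0.005, 0.239, -0.971], [-0.999, 0.046, 0.006]]
force: [1.4, -2.1, -0.5]
opening: 0.3
tip [460.5 132.1  12.9] rel axis fixture -66.2 13.4 F [ 1.4 -2.1 -0.5] t 6.8
crop origin 406 51 cap [356.95971976 131.53453902]
```

View pics/w6c.png

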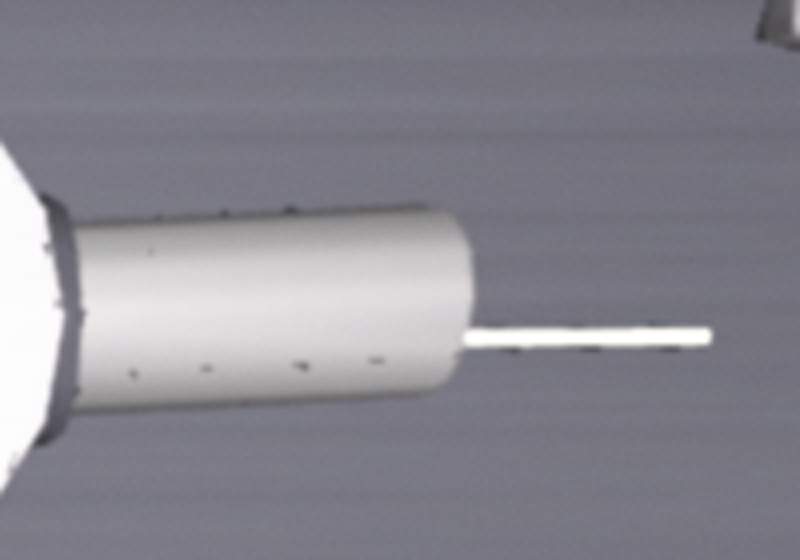

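```bash
python3 -m crank '[{"travel":[0,0,-2.5],"roll":0,"gripper":0},{"travel":[0,0,0],"roll":0,"gripper":0}]'; python3 st.py
python3 look.py w7
```

```text
time: 7.05
position: [451.5, 133.6, 194.6]
ee_rot: [[0.045, 0.97, 0.239], [0.005, 0.239, -0.971], [-0.999, 0.045, 0.006]]
force: [0.2, -2.0, 0.5]
opening: 0.2
tip [459.7 134.5  12.8] rel axis fixture -66.4 16.0 F [ 0.2 -2.   0.5] t 7.05
crop origin 415 50 cap [365.50421776 130.94696823]
```

View pics/w7c.png

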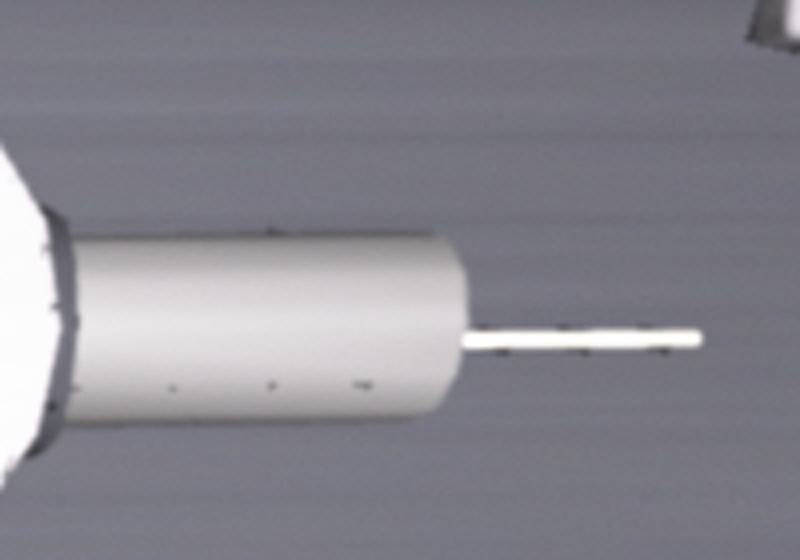

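```bash
cat > edge.py <<'E'
from ang import *
import sys
n,xa,xb,yu,yl,la,lb,ly=sys.argv[1],*map(int,sys.argv[2:])
im=cv2.imread(f'pics/{n}.png').astype(float);z=np.load(n+'.npz');s={k:z[k] for k in z}
g=cv2.GaussianBlur(im.mean(2),(1,9),0) if 0 else im.mean(2)
def fit(ys,xs,sgn):
    P=[]
    for x in xs:
        col=g[ys-6:ys+7,x];d=sgn*np.diff(col);d[d<0]=0
        P.append((d*np.arange(ys-6+.5,ys+6)).sum()/d.sum())
    P=np.array(P)
    for _ in range(3):
        k=np.polyfit(xs,P,1);r=abs(P-np.polyval(k,xs));m=r<max(.3,2*np.median(r));xs,P=xs[m],P[m]
    return np.polyfit(xs,P,1)
X=np.arange(xa,xb)
u=fit(yu,X,1);l=fit(yl,X,-1);m=(u+l)/2
print('img deg up/lo',np.degrees(np.arctan([u[0],l[0]])))
A,a,b=ang((xa,np.polyval(m,xa)),(xb,np.polyval(m,xb)),30,s);print('rod',A)
L=np.arange(la,lb);w=[(np.clip(g[ly-5:ly+6,x]-150,0,None)*np.arange(ly-5,ly+6)).sum()/np.clip(g[ly-5:ly+6,x]-150,0,None).sum() for x in L]
k=np.polyfit(L,w,1);B,c,d=ang((la,np.polyval(k,la)),(lb,np.polyval(k,lb)),6,s);print('line',B)
v=(d-c)[:2]/np.hypot(*(d-c)[:2]);print('rod mid offset from line',[float(v[0]*(q-c)[1]-v[1]*(q-c)[0]) for q in (a,b)])
E
python3 edge.py w7 437 518 109 155 534 588 135; python3 edge.py w6 430 508 104 151 524 582 135
```

```text
img deg up/lo [-0.30277985 -0.35647345]
rod -75.88597301315212
line -75.77702143073469
rod mid offset from line [0.5895547442381215, 0.5361201432442755]
img deg up/lo [-1.67721495 -1.57614836]
rod -74.61769185216279
line -75.84603035514594
rod mid offset from line [1.734945494308727, 2.3134591844632193]
```

```bash
python3 - <<'E'
s=open('edge.py').read()
s=s.replace("P.append((d*np.arange(ys-6+.5,ys+6)).sum()/d.sum())","i=int(np.clip(d.argmax(),1,10));q=d[i-1:i+2];P.append(ys-6+.5+((i+np.arange(-1,2))*q).sum()/q.sum())")
s=s.replace("ys-6:ys+7,x]","ys-6:ys+7,x-1:x+2].mean(1)")
open('edge.py','w').write(s)
E
python3 edge.py w7 437 518 109 155 534 588 135; python3 edge.py w6 430 508 104 151 524 582 135
```

```text
img deg up/lo [-0.8066884 -0.7924387]
rod -75.43083455078296
line -75.77702143073469
rod mid offset from line [0.5064972553129827, 0.6761737365496607]
img deg up/lo [-2.86008549 -2.90830042]
rod -73.39659257607637
line -75.84603035514594
rod mid offset from line [1.421824378655229, 2.574212145800195]
```

The short rod is within about 0.4° of the scribed line. I'll back off, lift, and go to the channel's rear end.

```bash
python3 -m crank '[{"travel":[0,-2,8],"roll":0,"gripper":0},{"travel":[0,0,2],"roll":0,"gripper":0},{"travel":[-40,0,0],"roll":0,"gripper":0},{"travel":[-40,0,0],"roll":0,"gripper":0},{"travel":[-40,0,0],"roll":0,"gripper":0}]'; python3 st.py
python3 -m crank '[{"travel":[0,9,38],"roll":0,"gripper":0},{"travel":[0,9,38],"roll":0,"gripper":0},{"travel":[0,9,38],"roll":0,"gripper":0},{"travel":[0,9,38],"roll":0,"gripper":0},{"travel":[0,9,38],"roll":0,"gripper":0}]'; python3 st.py
```

```text
time: 7.6
position: [442.8, 121.2, 309.7]
ee_rot: [[0.026, 0.971, 0.238], [0.005, 0.238, -0.971], [-1.0, 0.026, 0.001]]
force: [-0.2, 0.4, 0.8]
opening: 0.4
tip [447.4 122.1 127.7] rel axis fixture -81.3 6.9 F [-0.2  0.4  0.8] t 7.6
time: 8.1
position: [535.2, -54.9, 320.6]
ee_rot: [[0.041, 0.969, 0.245], [0.009, 0.245, -0.969], [-0.999, 0.042, 0.002]]
force: [1.5, 0.9, -0.5]
opening: 0.6
tip [542.7 -53.3 138.8] rel axis fixture -31.2 -186.3 F [ 1.5  0.9 -0.5] t 8.1
```

```bash
python3 -m crank '[{"travel":[0,8,42],"roll":0,"gripper":0},{"travel":[0,8,42],"roll":0,"gripper":0},{"travel":[0,8,42],"roll":0,"gripper":0},{"travel":[0,0,0],"roll":0,"gripper":0}]'; python3 st.py; python3 look.py w8
python3 - <<'E'
from h import *
im=cams.snapshot('scene')[:,:,::-1];cv2.imwrite('pics/s8.png',cv2.resize(im[200:400,200:440],None,fx=3,fy=3))
E
```

```text
time: 8.5
position: [591.3, -181.3, 321.3]
ee_rot: [[0.042, 0.97, 0.24], [0.009, 0.24, -0.971], [-0.999, 0.043, 0.002]]
force: [0.2, 0.0, 0.2]
opening: 0.4
tip [ 599.  -179.7  139.4] rel axis fixture -7.1 -322.5 F [0.2 0.  0.2] t 8.5
crop origin 0 157 cap [-204.58428045  237.29676811]
```

View pics/w8.png

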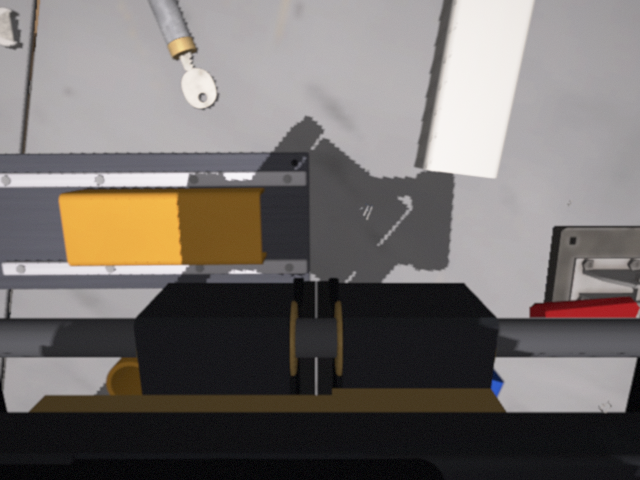

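View pics/s8.png

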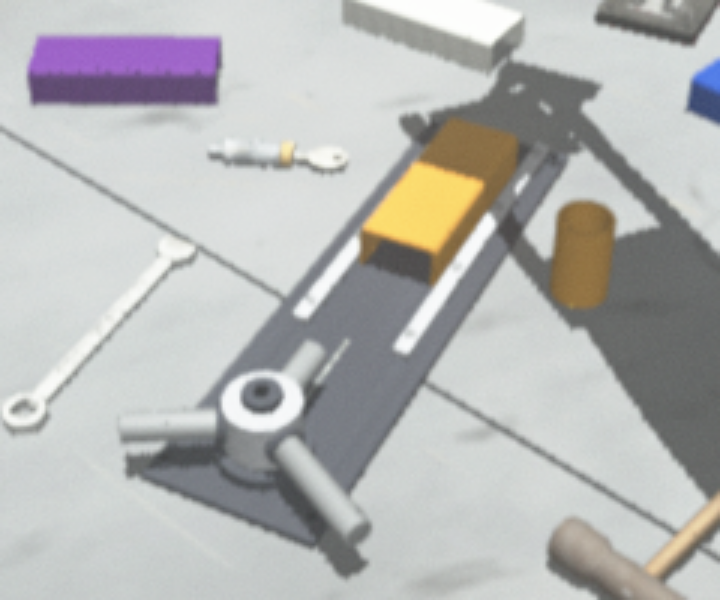

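```bash
python3 - <<'E'
from h import *
s=get_state();C=np.array([528,135]);u=np.array([-.2415,.9704]);x=np.array([.9704,.2415])
for p in((263,190),(263,263),(62,193),(68,264)):
    P=cast('wrist',p,34,s);d=P[:2]-C;print(P.round(1),(d@x).round(1),(d@u).round(1))
t=cams.snapshot('top')[:,:,::-1];cv2.imwrite('pics/t8.png',cv2.resize(t[220:330,185:385],None,fx=4,fy=4,interpolation=cv2.INTER_CUBIC))
E
```

```text
[ 624.4 -133.    34. ] 28.8 -283.3
[ 576.5 -143.5   34. ] -20.2 -282.0
[591.   -6.9  34. ] 26.9 -152.9
[544.  -16.1  34. ] -21.0 -150.5
```

View pics/t8.png

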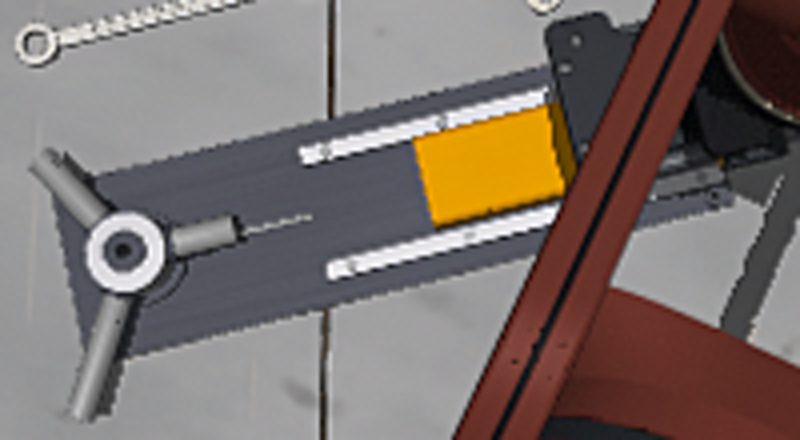

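```bash
python3 -m crank '[{"travel":[40,5,0],"roll":0,"gripper":0},{"travel":[40,0,0],"roll":0,"gripper":0},{"travel":[30,0,0],"roll":0,"gripper":0},{"travel":[8,0,0],"roll":0,"gripper":0},{"travel":[0,0,0],"roll":0,"gripper":0}]'; python3 st.py
```

```text
time: 9.15
position: [598.9, -166.8, 202.8]
ee_rot: [[0.043, 0.967, 0.25], [0.013, 0.25, -0.968], [-0.999, 0.045, -0.002]]
force: [0.0, -0.1, 0.1]
opening: 0.5
tip [ 606.7 -164.5   21. ] rel axis fixture 4.1 -309.6 F [ 0.  -0.1  0.1] t 9.15
```

```bash
python3 -m crank '[{"travel":[4,0,-5],"roll":0,"gripper":0},{"travel":[0,0,-6],"roll":0,"gripper":0},{"travel":[0,0,-6],"roll":0,"gripper":0},{"travel":[0,0,-6],"roll":0,"gripper":0}]'; python3 st.py;python3 -m crank '[{"travel":[0,0,-6],"roll":0,"gripper":0},{"travel":[0,0,-6],"roll":0,"gripper":0},{"travel":[0,0,-6],"roll":0,"gripper":0}]'; python3 st.py
python3 - <<'E'
from h import *
im=cams.snapshot('scene')[:,:,::-1];cv2.imwrite('pics/s9.png',cv2.resize(im[200:400,200:440],None,fx=3,fy=3))
E
```

```text
time: 9.55
position: [594.7, -143.0, 204.3]
ee_rot: [[0.05, 0.967, 0.251], [0.009, 0.251, -0.968], [-0.999, 0.051, 0.003]]
force: [0.5, -1.0, -0.9]
opening: 0.6
tip [ 603.9 -141.3   22.5] rel axis fixture 6.9 -286.4 F [ 0.5 -1.  -0.9] t 9.55
time: 9.85
position: [590.5, -124.4, 206.3]
ee_rot: [[0.054, 0.966, 0.251], [0.008, 0.251, -0.968], [-0.999, 0.054, 0.006]]
force: [1.0, -1.4, -1.4]
opening: 0.4
tip [ 600.3 -123.1   24.6] rel axis fixture 7.8 -267.9 F [ 1.  -1.4 -1.4] t 9.85
```

View pics/s9.png

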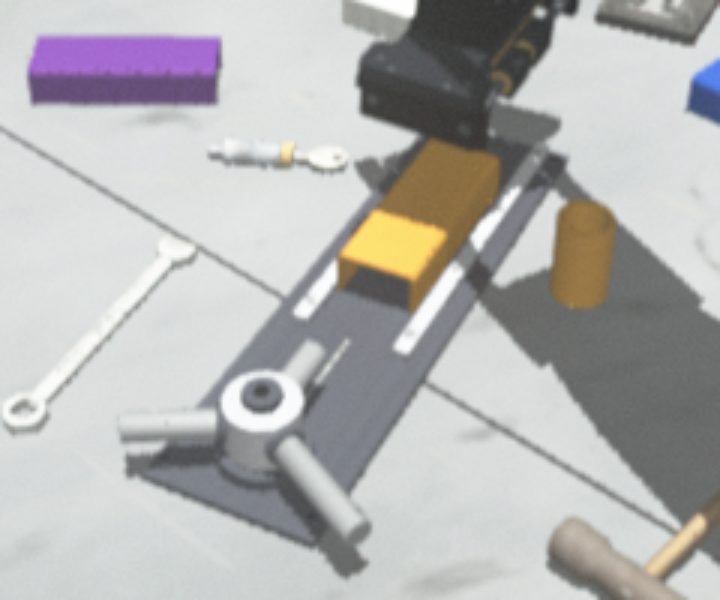

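```bash
python3 -m crank '[{"travel":[2,-1,-6],"roll":0,"gripper":0},{"travel":[2,-1,-6],"roll":0,"gripper":0},{"travel":[2,-1,-6],"roll":0,"gripper":0}]'; python3 st.py;python3 -m crank '[{"travel":[1,-1,-6],"roll":0,"gripper":0},{"travel":[1,-1,-6],"roll":0,"gripper":0},{"travel":[0,0,-6],"roll":0,"gripper":0}]'; python3 st.py
python3 - <<'E'
from h import *
C=np.array([528,135])
im=cams.snapshot('scene')[:,:,::-1];cv2.imwrite('pics/s10.png',cv2.resize(im[200:400,200:440],None,fx=3,fy=3))
t=cams.snapshot('top')[:,:,::-1];cv2.imwrite('pics/t10.png',cv2.resize(t[220:330,185:385],None,fx=4,fy=4,interpolation=cv2.INTER_CUBIC))
E
```

```text
time: 10.2
position: [584.4, -107.2, 201.8]
ee_rot: [[0.059, 0.966, 0.251], [0.005, 0.251, -0.968], [-0.998, 0.058, 0.01]]
force: [1.5, -3.6, 2.2]
opening: 0.4
tip [ 595.1 -106.2   20.2] rel axis fixture 6.8 -250.3 F [ 1.5 -3.6  2.2] t 10.2
time: 10.5
position: [577.6, -89.0, 199.4]
ee_rot: [[0.059, 0.966, 0.251], [0.005, 0.251, -0.968], [-0.998, 0.059, 0.01]]
force: [0.8, -3.7, 1.5]
opening: 0.6
tip [588.4 -88.2  17.7] rel axis fixture 4.7 -231.1 F [ 0.8 -3.7  1.5] t 10.5
```

View pics/s10.png

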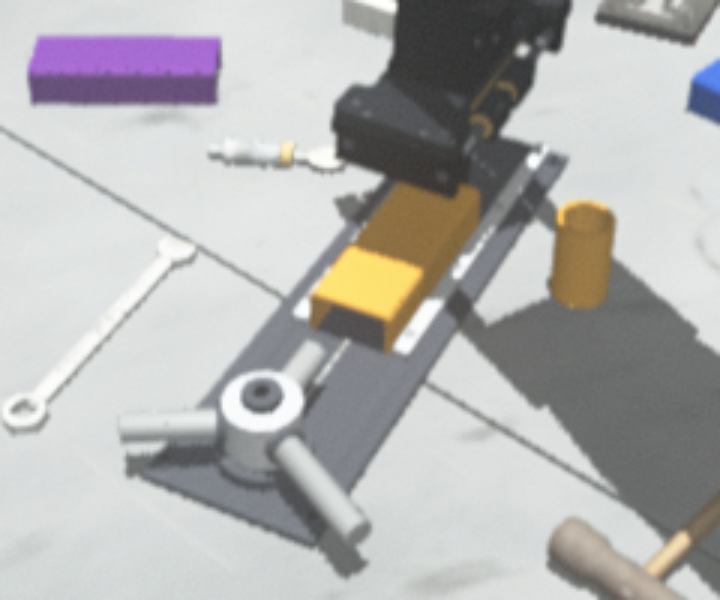

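View pics/t10.png

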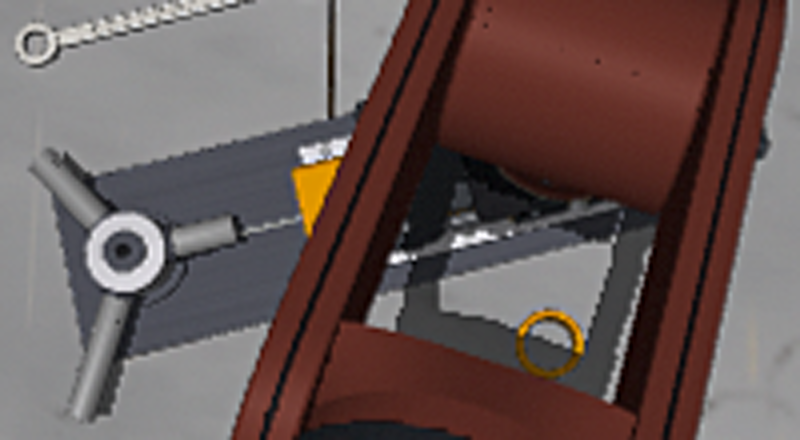

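```bash
python3 - <<'E'
from h import *
C=np.array([528,135]);u=np.array([-.2415,.9704]);x=np.array([.9704,.2415])
f=lambda q:(q[0]/4+185-.375,q[1]/4+220-.375)
for n,p,z in(('fl',(293,170),34),('fr',(312,232),34),('rodtip',(238,228),34),('rodtip30',(241,228),30)):
    P=cast('top',f(p),z);d=P[:2]-C;print(n,(d@x).round(1),(d@u).round(1))
E
```

```text
fl 22.4 -92.2
fr -12.1 -94.8
rodtip -0.7 -57.5
rodtip30 -0.6 -58.6
```

```bash
python3 -m crank '[{"travel":[0.5,-1,-6],"roll":0,"gripper":0},{"travel":[0.5,-1,-6],"roll":0,"gripper":0},{"travel":[0,0,-6],"roll":0,"gripper":0},{"travel":[0,0,-6],"roll":0,"gripper":0}]'; python3 st.py
python3 - <<'E'
from h import *
im=cams.snapshot('scene')[:,:,::-1];cv2.imwrite('pics/s11.png',cv2.resize(im[260:380,230:390],None,fx=5,fy=5,interpolation=cv2.INTER_CUBIC))
t=cams.snapshot('top')[:,:,::-1];cv2.imwrite('pics/t11.png',cv2.resize(t[220:330,185:385],None,fx=4,fy=4,interpolation=cv2.INTER_CUBIC))
E
```

```text
time: 11.0
position: [569.1, -64.7, 197.8]
ee_rot: [[0.059, 0.966, 0.251], [0.005, 0.251, -0.968], [-0.998, 0.058, 0.01]]
force: [0.8, -3.7, 2.6]
opening: 0.1
tip [579.9 -63.8  16.1] rel axis fixture 2.3 -205.4 F [ 0.8 -3.7  2.6] t 11.0
```

View pics/s11.png

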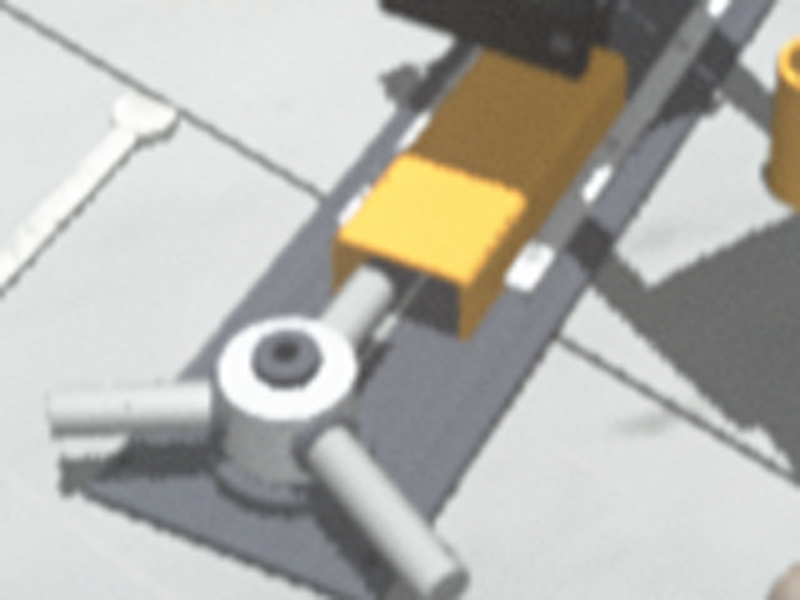

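View pics/t11.png

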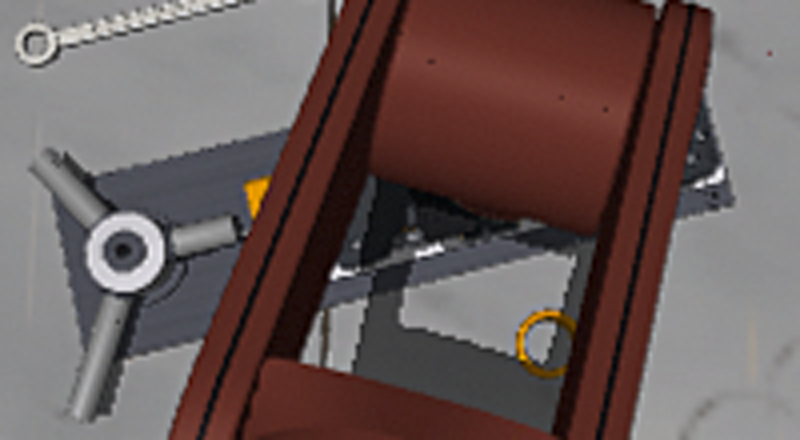

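```bash
python3 -m crank '[{"travel":[0,0,-3],"roll":0,"gripper":0},{"travel":[0,0,-3],"roll":0,"gripper":0}]'; python3 st.py; python3 -m crank '[{"travel":[0,0,-1.5],"roll":0,"gripper":0}]'; python3 st.py
```

```text
time: 11.3
position: [567.2, -58.0, 197.3]
ee_rot: [[0.058, 0.966, 0.252], [0.006, 0.252, -0.968], [-0.998, 0.057, 0.009]]
force: [0.7, -2.4, 1.2]
opening: 0.2
tip [577.7 -56.9  15.6] rel axis fixture 1.9 -198.2 F [ 0.7 -2.4  1.2] t 11.3
time: 11.4
position: [566.8, -56.4, 197.4]
ee_rot: [[0.058, 0.966, 0.252], [0.006, 0.252, -0.968], [-0.998, 0.057, 0.009]]
force: [1.0, -2.7, 1.4]
opening: 0.5
tip [577.3 -55.3  15.7] rel axis fixture 1.9 -196.6 F [ 1.  -2.7  1.4] t 11.4
```

```bash
python3 -m crank '[{"travel":[0,0,-1],"roll":0,"gripper":0}]'; python3 st.py
python3 - <<'E'
from h import *
im=cams.snapshot('scene')[:,:,::-1];cv2.imwrite('pics/s12.png',cv2.resize(im[275:365,260:380],None,fx=6,fy=6,interpolation=cv2.INTER_CUBIC))
E
```

```text
time: 11.5
position: [566.6, -55.3, 197.4]
ee_rot: [[0.058, 0.966, 0.252], [0.006, 0.252, -0.968], [-0.998, 0.057, 0.009]]
force: [1.4, -2.5, 0.9]
opening: 0.5
tip [577.1 -54.3  15.7] rel axis fixture 1.9 -195.5 F [ 1.4 -2.5  0.9] t 11.5
```

View pics/s12.png

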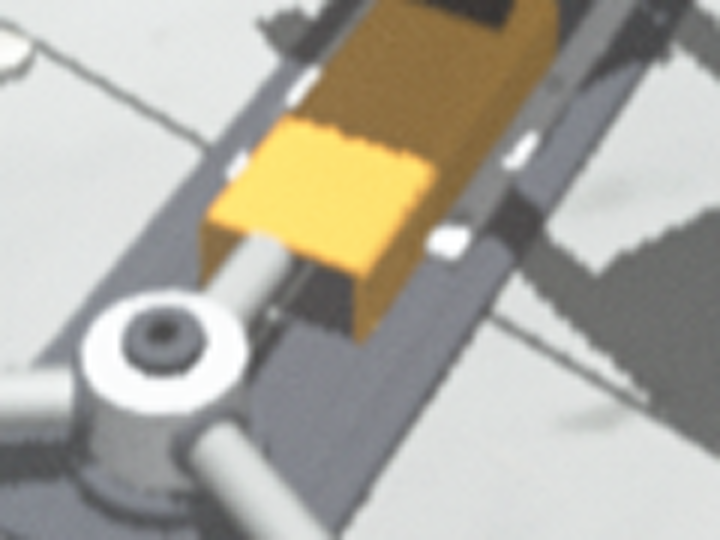

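```bash
for i in 1 2; do python3 -m crank '[{"travel":[0,0,-0.8],"roll":0,"gripper":0}]' >/dev/null; python3 st.py; done
```

```text
tip [576.9 -53.5  15.7] rel axis fixture 2.0 -194.7 F [ 1.2 -2.7  0.7] t 11.65
tip [576.7 -52.8  15.7] rel axis fixture 1.9 -194.0 F [ 1.3 -1.7  1.4] t 11.75
```

```bash
for i in 1 2; do python3 -m crank '[{"travel":[0,0,-0.8],"roll":0,"gripper":0}]' >/dev/null; python3 st.py; done
python3 - <<'E'
from h import *
im=cams.snapshot('scene')[:,:,::-1];cv2.imwrite('pics/s13.png',cv2.resize(im[275:365,260:380],None,fx=6,fy=6,interpolation=cv2.INTER_CUBIC))
E
python3 look.py w13
```

```text
tip [576.7 -52.5  15.7] rel axis fixture 2.0 -193.7 F [ 2.1 -7.6 -0.8] t 11.85
tip [576.7 -52.6  15.7] rel axis fixture 2.0 -193.8 F [ 1.2 -6.  -0.1] t 11.95
crop origin 0 256 cap [-268.93640036  336.04280188]
```

View pics/s13.png

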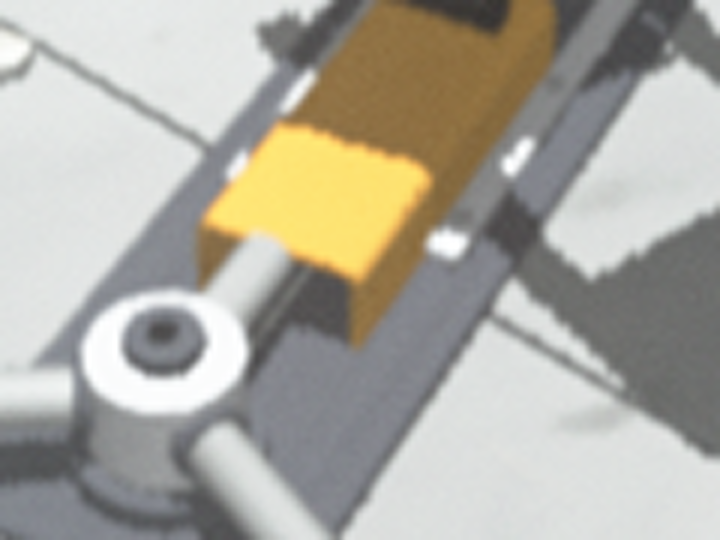

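View pics/w13.png

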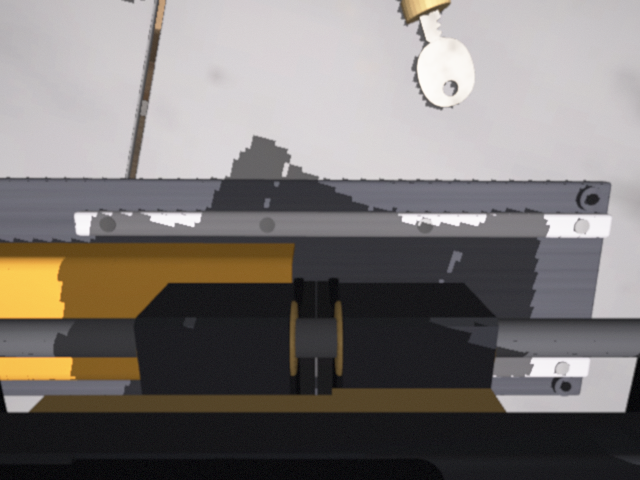

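The force jumped to 7.6 N and the travel stopped, so the channel is against the rod. I'll back straight off, lift, and check the result from above.

```bash
python3 -m crank '[{"travel":[0,0,5],"roll":0,"gripper":0},{"travel":[0,0,15],"roll":0,"gripper":0},{"travel":[-15,0,0],"roll":0,"gripper":0},{"travel":[-40,0,0],"roll":0,"gripper":0},{"travel":[-45,0,0],"roll":0,"gripper":0}]'; python3 -m crank '[{"travel":[-45,0,0],"roll":0,"gripper":0},{"travel":[0,-45,0],"roll":0,"gripper":0},{"travel":[0,-45,-20],"roll":0,"gripper":0},{"travel":[0,-20,-45],"roll":0,"gripper":0},{"travel":[0,0,-45],"roll":0,"gripper":0}]';python3 st.py
python3 look.py w14
python3 - <<'E'
from h import *
im=cams.snapshot('scene')[:,:,::-1];cv2.imwrite('pics/s14.png',cv2.resize(im[275:365,260:380],None,fx=6,fy=6,interpolation=cv2.INTER_CUBIC))
t=cams.snapshot('top')[:,:,::-1];cv2.imwrite('pics/t14.png',t)
E
```

```text
time: 12.55
position: [561.5, -73.4, 291.8]
ee_rot: [[0.038, 0.967, 0.251], [0.012, 0.25, -0.968], [-0.999, 0.04, -0.002]]
force: [0.8, 0.7, 0.0]
opening: 0.3
time: 13.05
position: [425.5, 1.2, 346.4]
ee_rot: [[0.058, 0.968, 0.243], [0.006, 0.243, -0.97], [-0.998, 0.058, 0.008]]
force: [1.4, 0.4, 0.7]
opening: 0.2
tip [436.    2.4 164.7] rel axis fixture -121.3 -106.5 F [1.4 0.4 0.7] t 13.05
crop origin 192 0 cap [142.10814344  51.11804888]
```

View pics/w14.png

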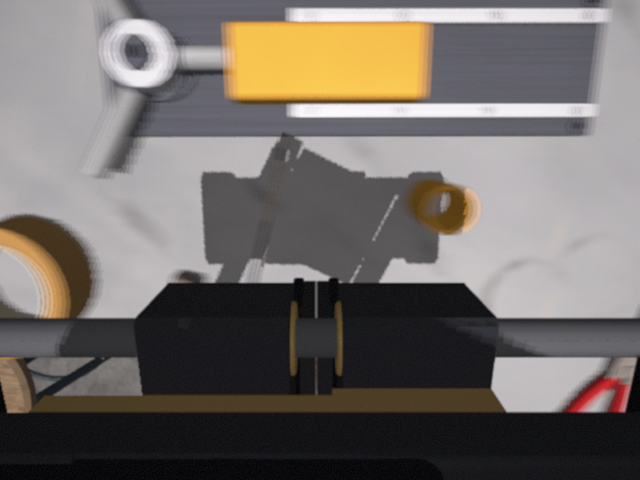

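View pics/s14.png

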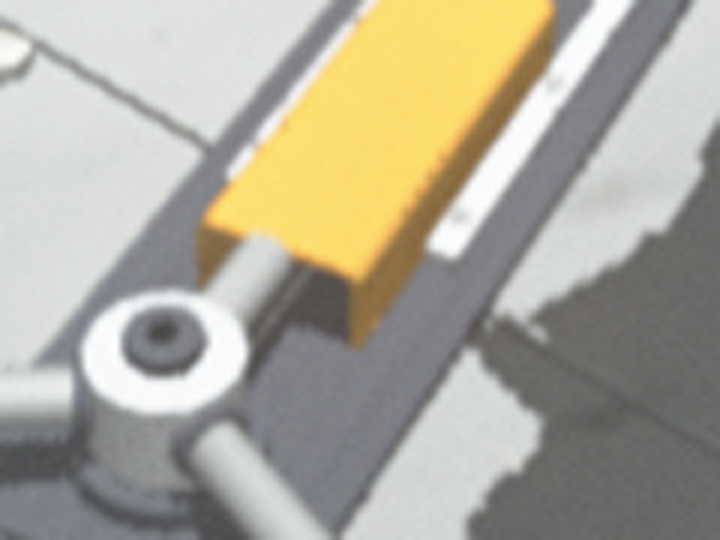

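View pics/t14.png

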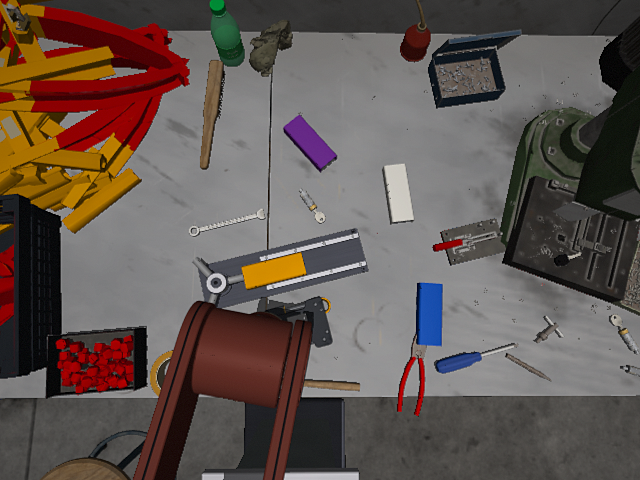

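```bash
python3 -m crank '[{"travel":[0,0,-40],"roll":0,"gripper":0},{"travel":[0,0,0],"roll":0,"gripper":0},{"travel":[0,0,0],"roll":0,"gripper":0},{"travel":[0,0,0],"roll":0,"gripper":0}]'>/dev/null; python3 look.py w15; python3 - <<'E'
from h import *
im=cv2.imread('pics/w15.png');cv2.imwrite('pics/w15b.png',cv2.resize(im[0:150,130:330],None,fx=4,fy=4,interpolation=cv2.INTER_CUBIC))
E
```

```text
crop origin 258 0 cap [208.21585821  58.38369555]
```

View pics/w15b.png

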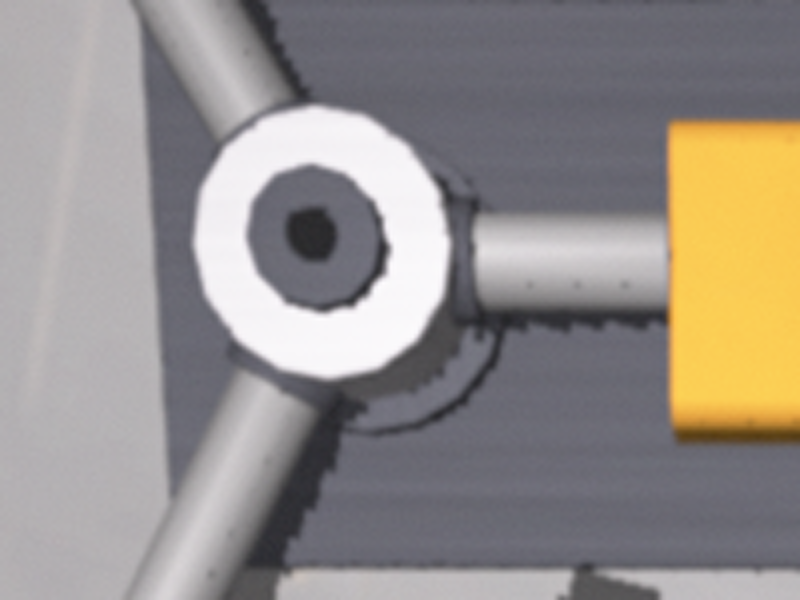

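The rod's edges run parallel to the plate edge, with the channel end tight on the rod tip and no gap visible. The arm is clear, so I'm handing in.

```bash
python3 -c "
from workcell import robot,get_state
print(get_state()['time']);print(robot.job_done())"
```

```text
13.65
the job is handed in; nothing more can be done
None
```

The job is done and handed in at 13.65 s of the 56 s allowed; no verdict was reported.

**Turret:** With the closed fingertip I pushed the turret about 160° clockwise by its longest rod. The first, faster push rode up over that rod after about 32°. I reseated the finger lower and finished slowly. Before I touched the channel, the short rod measured about 0.35° off the scribed line, and I left it there.

**Channel:** I pushed the yellow channel's rear end along the track until it stopped, when the push force rose from about 3 N to 7.6 N. Then I backed straight off and lifted clear.

**Last checks:**
- **Close view:** The last close picture shows the channel end tight on the rod tip with no visible gap. The rod looks parallel to the plate edge, but I judged that by eye and did not measure it again.
- **Other parts:** The overhead view just before that shows the lock core and the blue, purple and white look-alikes where they started. The arm hid part of the sleeve there, but it was still standing in the wrist picture.
- **Disagreement:** The wrist and overhead cameras disagreed by about 2 to 3 mm on the turret axis, so I relied on the measured angle and contact force instead.
- **Tilt:** The tool tilted up to about 3.4° during the pushes, which did no harm.

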